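# Fit an adjustable wrench to a gas-outlet nut and snug it to its line

## Task

Slide the open adjustable wrench along the white panel onto the brass hex nut, roll its worm so that the jaws close to a snug fit on the nut, and then swing the wrench clockwise until the green stripe on the nut lines up with the green line on the panel, not past it. Do not handle the nut with the gripper, leave the bottle and the label roll where they are, and let go with the wrench still lying fitted on the nut.

Things in the scene. Friction and masses are not known exactly. Their poses are not given: they have to be found in the camera images.
- panel: Fixed white gas-outlet panel, 325 x 220 x 8 mm, lying on the worktop. Origin: on its underside, below the nut's axis; the panel reaches 240 mm to -x and 85 mm to +x of it. x points to the brass manifold bar (43 to 85 mm beyond the axis, 54 mm high, 110 mm wide). A green line on it runs from the nut along panel +x, 22 to 42 mm from the axis.
- nut_mid (a point): Centre of the brass hex nut, half-way up: 30 mm across flats, 34.6 across corners, 18 mm tall, top 28 mm above the worktop. The frame turns with the nut: x goes through a corner, parallel to the two flats that face +y and -y; at the start the wrench points along this x to within 0.3 rad. The green stripe on top points 0.30 rad anticlockwise (from above) of this x.
- nut_hex: The same nut, origin at the centre of its underside, same axes as nut_mid.
- gas_nut (a joint): Turn of the nut on its fixed vertical axis, rad, growing clockwise seen from above. 0: stripe exactly on the panel's line; it starts at about -0.6. It stays where it is left; about 0.2 N m turns it. It has no stop near 0.
- wrench_mouth (a point): Point of the loose adjustable wrench (0.38 kg, lying flat on the panel, slides on it) that belongs on the nut's axis, 8 mm above its underside. Axes: x from handle to open mouth, y to the fixed jaw, z up. Fixed jaw's face at y = +15 mm, movable jaw's at y = 15 mm - gap, throat's back at x = -18.5, jaw tips at x = +14; jaws 16 mm high. Fits with x parallel to two flats.
- wrench_grip (a point): Middle of the wrench's blue handle, 8.5 mm above the wrench's underside, 107 mm behind wrench_mouth along -x; same axes. The handle is 22 mm wide (y), 13 mm high (2 to 15 mm above the wrench's underside), 78 mm long; a steel boss, 26 mm across, 16 mm high, ends it 148 mm behind the mouth.
- worm_top (a point): Top of the knurled worm: a roller 20 mm in diameter and length, axis along the wrench's y, 45 mm behind the mouth; top 21.5 mm above the wrench's underside, 5.5 mm proud of the head. This point does not turn with it. Press a closed fingertip on it (5 to 10 N) and stroke along the wrench's +x (towards the nut) to close the jaws, -x to open; some 4 N along the stroke turns it.
- worm (a joint): Turn of the worm, rad, growing as its top rolls towards the nut (closing); it drives the jaw 1.5 mm per rad and holds where it is left. The jaw cannot be pushed by hand without the worm.
- jaw (a joint): Travel of the movable jaw in m, growing as it closes: gap between the jaws = 0.037 - value. The nut is 0.030 wide, so the jaws bear on it at about 0.007. At the start about -0.002 to 0.002.
- saline_mid (a point): Middle of a small loose white and blue reagent bottle, 45 mm across, 80 mm tall; a bystander.
- roll_mid (a point): Middle of a loose roll of white labels, 64 mm across, 32 mm tall; a bystander.

How it is judged (in metres and radians):
On the way, in this order (a step that is already met when the one before it is completed fails the run):
1. the open jaws are round the nut, which has not been turned yet (x of nut_mid in the frame of wrench_mouth below 0.007 m and y of nut_mid in the frame of wrench_mouth between -0.012 and 0.004 m and value of joint gas_nut below -0.3 rad), for 0.2 s.
2. the jaws fit the nut (gap at most 1.5 mm more than its width), which has not been turned yet (x of nut_mid in the frame of wrench_mouth below 0.007 m and value of joint jaw above 0.0055 m and value of joint gas_nut below -0.3 rad), for 0.2 s.
3. the nut's stripe is on the line (value of joint gas_nut between -0.09 and 0.09 rad), for 0.2 s.
At the end, for the whole second after the job is handed in: The nut's stripe is within 0.09 rad of the panel's line, the wrench lies flat (within 0.12 rad) with the nut in its throat (centre at most 8 mm ahead of the seat, 4 mm to the side) and its jaw gap at most 1.5 mm more than the nut's width, and everything is let go (all of step 3 and value of joint jaw between 0.0055 and 0.0095 m and x of nut_mid in the frame of wrench_mouth between -0.005 and 0.008 m and y of nut_mid in the frame of wrench_mouth between -0.004 and 0.004 m and angle between wrench_mouth's own z axis and vertical below 0.12 rad); the robot touches nothing.
It fails at once if the nut is turned past its line by more than 0.2 rad (value of joint gas_nut above 0.2 rad).
It fails at once if the gripper handles the nut (more than 3 N) (contact force between the fingers and nut_hex above 3 N).
It fails at once if the bottle is moved by more than 30 mm (distance of saline_mid from where it was at the start of the episode above 0.03 m).
It fails at once if the label roll is moved by more than 30 mm (distance of roll_mid from where it was at the start of the episode above 0.03 m).
It also fails if it takes over 54 s, if anything falls off the work surface, if the arm or the gripper's body presses on something with over 40 N, if the wrist force passes 120 N, or if a joint passes its speed limit or range.

## Robot

A 6-joint arm with a two-finger parallel gripper is mounted at the origin on a cart in front of the work surface, level with it; the furniture and walls round the work are solid. World frame = base frame: x ahead of the robot, y to its left, z up, the work surface at z = 0. Lengths are in mm, angles in rad, forces in N, time in s.
With the tool pointing down it reaches from about 350 to 775 mm from the base axis. Payload 7.3 kg.
Tool frame: the origin (TCP) lies midway between the tips of the shut fingers; the grasp point (between the pads) lies 19 mm behind it; z points along the fingers, y is the line along which they close (so a half turn about z gives the same grasp; the last joint's range is limited). The gripper opens to 92 mm and grips with 3 to 60 N. Pads are 19 mm wide; open, the fingers measure 130 mm over their backs; the gripper's body (75 mm by 190 mm) begins 47 mm behind the grasp point.
Start: joints at [0.993, 0.342, 1.524, -0, 1.275, -0.146], TCP at [219.704, 476.838, 226.741] pointing down, gripper open.
Joint ranges: [-2.53, 2.53], [-0.77, 2.02], [0.04, 2.7], [-1, 4.14], [0.28, 2.66], [-3.11, 3.11]. Speed limits (rad/s): [2.57, 2.57, 3.14, 3.14, 3.14, 3.14].

## Interface

Orientations are given as [roll, pitch, yaw] about the fixed x, y, z axes, in that order (R = Rz(yaw) Ry(pitch) Rx(roll)).
In Python, from plant import readout, vision, order, models gives the robot as it stands. The module is installed in compiled form; this text tells all that it offers.
- The arm moves only by the tool step_arm, never from a script. Its argument "series" is text: rows parted by semicolons, each of 7 numbers parted by spaces: the gripper's target within -1 to 1 (shut at 1, half-way at 0, fully open at -1), then the shift along the tool's x, y, z each as a share of 80 mm, from -1 to 1, then the turn, a rotation vector about the tool's x, y, z each as a share of 2 pi rad, from -1 to 1. In form: jaw x y z ax ay az; .... A call has 1 to 20 rows; each row is the pose to reach, as a shift and turn from the pose commanded when the call began, along the tool's axes at that moment, turning the shorter way round; what a row does not reach only later rows make up. A row lasts 1/10 s, in which the tool goes at most 50 mm and 8.59 degrees, less where a joint would pass 70% of its speed; a pose out of reach is approached as far as the arm can. A call with a number of a shift or a turn outside -1 to 1 is refused whole. A call with a gripper value outside its range is refused whole. The fingers move at their own pace and stop on an object; the grip force is fixed at half the most. Time passes only in rows, so rows that repeat a pose let the fingers close. It gives the time, the measured TCP pose, the force, the opening and the grip force at its end, in the units of the state.
- readout.get_obs(): the state, without advancing time (a new reading comes with each control period).
- vision.capture(name): name is "side" or "top" or "wrist"; returns a dict with "frame" (384x512x3 uint8, red, green, blue), "depth" (384x512 float32, mm along the optical axis (not along the pixel's ray), 0 where there is no reading), "fovy" (degrees; the focal length in pixels is half the picture's height over the tangent of half this angle, whatever the lens; pixels are square), "cx", "cy" (the principal point, pixels), "rvec" (rotation vector, rad) and "tvec" (3), from world to camera coordinates, as OpenCV has them; the wrist camera has in their place "mount" (4x4, takes a point from camera to tool coordinates, whose origin is the TCP and whose axes are the flange's). Camera axes: x right, y down, z forward; pixel columns grow to the right and rows downward; lengths in mm; the calibration is good to about 2 mm. The wrist camera is an equidistant fisheye: a pixel r from the principal point sees the ray r / f radians off the axis. A picture is of the moment at which its call begins: read the wrist's pose just before it.
- order.close_job(): hands the job in; it is judged then, once.
Trained networks look in a picture, given as the dict that the camera call returned (one of the last four; its "shot" number tells which), for a name from the list of things; names that differ only in an ending like _2 or _b are one class to them, and where a whole thing is asked for, a point or a joint stands for the part that bears it (a point fixed in the world has none). Each returns a list of dicts, best first, with "p" (0 to 1); they miss things now and then, are a little off and sometimes report something else, mostly with a low value. They report only what shows in the picture. A call takes as long as a camera call.
- models.look_for(picture, thing): "position" ([column, row] in pixels, amid what is visible of it).
- models.pinpoint(picture, thing): "position" ([column, row] in pixels: a listed point, or the origin of a listed thing).
The state is a dict: "time": time; "joint_positions": joint angles; "dq": joint speeds; "tau": joint torques, N m; "tool_pos": TCP position; "tcp_rot": TCP orientation; "contact_force": force on the tool from outside, world axes, zero at the start; "moment": the same for the moment, N m; "grip_width": finger opening in mm; "finger_force": force on a finger pad.
Only numpy, scipy, OpenCV 4.12 (cv2) and the standard library are available. Lean on these libraries where they do the work, as an engineer would, in place of code of your own. Each camera call takes 0.05 s, during which the arm holds its last target. There are 200 camera calls.

## Working session

There is one attempt and no reset: what is moved stays moved. The work goes in short steps, Python scripts to look and compute and a tool call to move; the robot and the scene stay as the last step left them, time stands still between calls to the robot, and variables do not carry over. Pictures are saved under pics/ and viewed, at most 10 in all, crops included, and the job is handed in when it is done.

Besides the shell and the picture viewer there is one more tool, called after ">>>" as name(argument=value, ...) on one line, values as JSON. step_arm: Moves the arm, as the interface text tells. Shift numbers are shares of 80 mm and turn numbers shares of 2 pi rad, none past 1 either way. Its arguments: {"type":"object","properties":{"series":{"type":"string"}},"required":["series"]}

```bash
mkdir -p pics; cat > h.py <<'E'
import numpy as np, cv2
from scipy.spatial.transform import Rotation as R
from plant import readout, vision, order, models
def pose():
    o=readout.get_obs(); return np.array(o["tool_pos"]),R.from_euler('xyz',o["tcp_rot"]),o
def snap(cam):
    p=pose(); c=vision.capture(cam); c["pose"]=p; c["name"]=cam; return c
def ray(c,px):
    f=c["frame"].shape[0]/2/np.tan(np.radians(c["fovy"])/2)
    u=(np.array(px,float)-[c["cx"],c["cy"]])/f
    if "mount" in c:
        r=np.linalg.norm(u)+1e-12; d=np.r_[u/r*np.sin(r),np.cos(r)]
        M=np.array(c["mount"]); t,Rt,_=c["pose"]
        return Rt.apply(M[:3,3])+t, Rt.apply(M[:3,:3]@d)
    Rw=R.from_rotvec(np.ravel(c["rvec"])).inv()
    return Rw.apply(-np.ravel(c["tvec"])), Rw.apply(np.r_[u,1])
def at_z(c,px,z):
    o,d=ray(c,px); return o+d*(z-o[2])/d[2]
def find(c,thing,z,n=2):
    return [(round(q["p"],2),np.round(q["position"]).tolist(),np.round(at_z(c,q["position"],z),1).tolist()) for q in models.pinpoint(c,thing)[:n]]
def save(c,name,box=None,s=1):
    im=c["frame"][:,:,::-1]
    if box: im=im[box[1]:box[3],box[0]:box[2]]
    cv2.imwrite("pics/"+name,cv2.resize(im,None,fx=s,fy=s,interpolation=cv2.INTER_CUBIC))
Z=dict(nut_mid=19,wrench_mouth=16,wrench_grip=16.5,worm_top=29.5,saline_mid=40,roll_mid=16,panel=0)
E
python3 - <<'E'
from h import *
o=pose()[2]; print(o["tool_pos"],o["tcp_rot"],o["grip_width"],o["contact_force"])
ims=[]
for cam in("side","top","wrist"):
    c=snap(cam); ims.append(c["frame"])
    for k,z in Z.items(): print(cam,k,find(c,k,z))
    save(c,cam+"0.png",s=1.0)
cv2.imwrite("pics/a.png",np.hstack([cv2.resize(i,(400,300)) for i in ims[:2]])[:,:,::-1])
E
```

```text
[219.46956909 476.47436892 226.05496938] [-3.14008268e+00 -2.06765239e-04  2.70982315e+00] 91.78058125904468 [-0.27669772 -0.33037179  0.62393577]
side nut_mid [(0.68, [289.0, 190.0], [617.1, 11.3, 19.0])]
side wrench_mouth [(0.95, [264.0, 198.0], [554.8, -25.9, 16.0]), (0.43, [283.0, 194.0], [601.2, -3.7, 16.0])]
side wrench_grip [(0.85, [225.0, 206.0], [466.5, -69.5, 16.5])]
side worm_top [(0.6, [250.0, 195.0], [522.5, -34.5, 29.5])]
side saline_mid [(0.88, [188.0, 287.0], [437.8, -353.9, 40.0])]
side roll_mid [(0.76, [292.0, 143.0], [621.5, 269.5, 16.0])]
side panel [(0.88, [284.0, 195.0], [605.2, 17.3, 0.0])]
top nut_mid [(0.72, [237.0, 160.0], [603.1, 21.0, 19.0])]
top wrench_mouth [(0.89, [248.0, 180.0], [550.9, -6.5, 16.0])]
top wrench_grip [(0.87, [278.0, 214.0], [464.7, -81.8, 16.5]), (0.41, [143.0, 154.0], [619.3, 259.4, 16.5])]
top worm_top [(0.82, [262.0, 191.0], [520.6, -43.5, 29.5]), (0.52, [243.0, 159.0], [602.8, 3.9, 29.5])]
top saline_mid [(0.89, [395.0, 220.0], [446.3, -368.1, 40.0])]
top roll_mid [(0.65, [145.0, 155.0], [617.6, 255.1, 16.0])]
top panel [(0.8, [238.0, 162.0], [601.8, 19.3, 0.0]), (0.16, [394.0, 221.0], [448.8, -376.4, 0.0])]
wrist nut_mid []
wrist wrench_mouth []
wrist wrench_grip []
wrist worm_top []
wrist saline_mid [(0.69, [14.0, 375.0], [440.6, -351.8, 40.0])]
wrist roll_mid []
wrist panel []
```

View pics/top0.png

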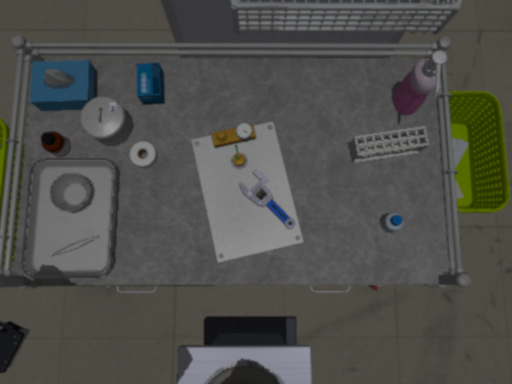

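View pics/wrist0.png

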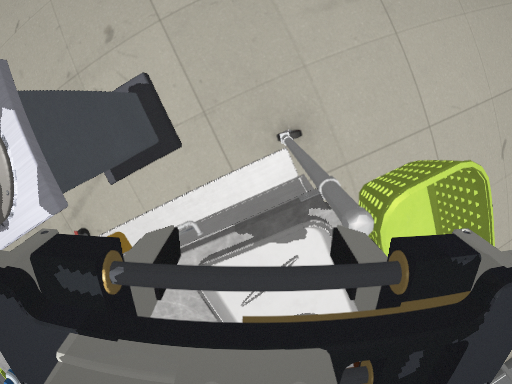

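>>> step_arm(series="-1 -1 -0.87 0 0 0 0;-1 -1 -0.87 0 0 0 0;-1 -1 -0.87 0 0 0 0")

```text
time: 1.5
tool_pos: [264.3, 376.6, 226.7]
tcp_rot: [-3.14, 0.001, 2.707]
contact_force: [-0.1, 0.9, 0.0]
grip_width: 92.0
finger_force: 0.0
```

>>> step_arm(series="-1 -1 -0.87 0 0 0 0;-1 -1 -0.87 0 0 0 0;-1 -1 -0.87 0 0 0 0")

```text
time: 1.8
tool_pos: [308.2, 280.2, 226.9]
tcp_rot: [-3.141, 0.001, 2.706]
contact_force: [-0.2, 1.3, 0.4]
grip_width: 91.7
finger_force: 0.0
```

>>> step_arm(series="-1 -1 -0.87 0 0 0 0;-1 -1 -0.87 0 0 0 0;-1 -1 -0.87 0 0 0 0")

```text
time: 2.1
tool_pos: [352.1, 183.8, 227.0]
tcp_rot: [-3.142, 0.001, 2.705]
contact_force: [-0.2, 0.9, -0.3]
grip_width: 91.7
finger_force: 0.0
```

>>> step_arm(series="-1 -1 -0.87 0 0 0 0;-1 -1 -0.87 0 0 0 0;-1 -1 -0.87 0 0 0 0")

```text
time: 2.4
tool_pos: [395.9, 87.2, 226.9]
tcp_rot: [3.142, 0.002, 2.705]
contact_force: [-1.0, 0.8, -0.3]
grip_width: 92.1
finger_force: 0.0
```

>>> step_arm(series="-1 -1 -0.87 0 0 0 0;-1 -1 -0.87 0 0 0 0;-1 -1 -0.87 0 0 0 0")

```text
time: 2.7
tool_pos: [439.5, -9.2, 226.7]
tcp_rot: [-3.142, 0.002, 2.706]
contact_force: [-0.7, 1.1, 0.2]
grip_width: 92.0
finger_force: 0.0
```

>>> step_arm(series="-1 -0.6 -0.85 0 0 0 0.336;-1 -0.6 -0.85 0 0 0 0.336;-1 -0.6 -0.85 0 0 0 0.336;-1 -0.6 -0.85 0 0 0 0.336;-1 -0.6 -0.85 0 0 0 0.336;-1 -0.6 -0.85 0 0 0 0.336;-1 -0.6 -0.85 0 0 0 0.336;-1 -0.6 -0.85 0 0 0 0.336;-1 -0.6 -0.85 0 0 0 0.336;-1 -0.6 -0.85 0 0 0 0.336;-1 -0.6 -0.85 0 0 0 0.336;-1 -0.6 -0.85 0 0 0 0.336;-1 -0.6 -0.85 0 0 0 0.336;-1 -0.6 -0.85 0 0 0 0.336;-1 -0.6 -0.85 0 0 0 0.336;-1 -0.6 -0.85 0 0 0 0.336")

```text
time: 4.3
tool_pos: [452.7, -87.2, 226.7]
tcp_rot: [-3.141, -0.0, 0.603]
contact_force: [-0.5, -0.3, 0.7]
grip_width: 91.4
finger_force: 0.0
```

```bash
python3 - <<'E'
from h import *
t,r,o=pose(); print(t,o["tcp_rot"],o["time"])
c=snap("wrist"); save(c,"w1.png",s=1.5); print(np.round(c["mount"],2).tolist())
for k,z in Z.items(): print(k,find(c,k,z))
E
```

```text
[452.68383889 -87.19239458 226.70234258] [-3.14116695e+00 -3.36439726e-04  6.03254559e-01] 4.3
[[0.0, -0.96, -0.29, 78.83], [1.0, -0.0, 0.0, -0.45], [-0.0, -0.29, 0.96, -157.98], [0.0, 0.0, 0.0, 1.0]]
nut_mid [(0.88, [258.0, 21.0], [606.3, 15.4, 19.0])]
wrench_mouth [(0.88, [246.0, 69.0], [547.6, -7.4, 16.0]), (0.7, [257.0, 26.0], [600.5, 11.9, 16.0])]
wrench_grip [(0.96, [263.0, 152.0], [473.6, -84.2, 16.5])]
worm_top [(0.62, [256.0, 103.0], [519.1, -41.7, 29.5])]
saline_mid [(0.17, [254.0, 23.0], [596.4, 14.0, 40.0])]
roll_mid []
panel [(0.98, [255.0, 24.0], [604.5, 18.4, 0.0])]
```

View pics/w1.png

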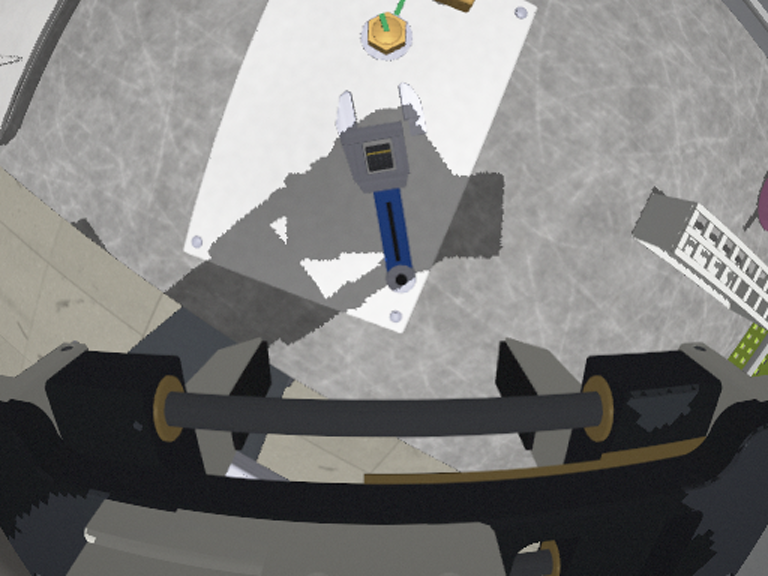

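>>> step_arm(series="-1 1 0 0.6 0 0 -0.03;-1 1 0 0.6 0 0 -0.03;-1 1 0 0.6 0 0 -0.03;-1 1 0 0.6 0 0 -0.03")

```text
time: 5.1
tool_pos: [518.4, -43.0, 177.9]
tcp_rot: [-3.14, 0.001, 0.788]
contact_force: [0.8, -0.2, -0.5]
grip_width: 91.9
finger_force: 0.0
```

```bash
cat >> h.py <<'E'
def blob(c,m,z):
    # PCA of a mask's pixels projected to height z
    n,l,s,_=cv2.connectedComponentsWithStats(m.astype(np.uint8)); i=1+np.argmax(s[1:,4])
    v,u=np.nonzero(l==i); P=np.array([at_z(c,p,z)[:2] for p in zip(u,v)])
    (w,h),a=None,None
    mu=P.mean(0); V=np.linalg.svd(P-mu,full_matrices=False)[2][0]
    if V[0]<0: V=-V
    e=(P-mu)@V; f=(P-mu)@[-V[1],V[0]]
    return np.round(mu,1),round(float(np.arctan2(V[1],V[0])),3),np.round(np.r_[np.ptp(e),np.ptp(f)],1),len(u)
def colours(c,box=None):
    h=cv2.cvtColor(c["frame"],cv2.COLOR_RGB2HSV).astype(int); H,S,V=h[...,0],h[...,1],h[...,2]
    return dict(blue=(H>105)&(H<130)&(S>120)&(V>40),green=(H>55)&(H<90)&(S>130),brass=(H>12)&(H<28)&(S>120))
E
python3 - <<'E'
from h import *
t,r,o=pose(); print(t,o["tcp_rot"],o["time"])
c=snap("wrist"); save(c,"w2.png",(100,0,420,230),2.4)
for k in("nut_mid","wrench_mouth","wrench_grip","worm_top","panel"): print(k,find(c,k,Z[k]))
m=colours(c); print("blue",blob(c,m["blue"],23)); 
n,l,s,ce=cv2.connectedComponentsWithStats(m["green"].astype(np.uint8))
for i in range(1,n):
    if s[i,4]>6: print(s[i],blob(c,l==i,28),blob(c,l==i,8))
E
```

```text
[518.36446842 -43.0147185  177.87490161] [-3.13986699e+00  1.22261762e-03  7.88268019e-01] 5.1
nut_mid [(0.76, [275.0, 79.0], [607.5, 17.4, 19.0])]
wrench_mouth [(0.65, [254.0, 136.0], [548.9, -10.3, 16.0])]
wrench_grip [(0.72, [253.0, 225.0], [475.0, -83.1, 16.5])]
worm_top [(0.87, [253.0, 180.0], [515.8, -41.1, 29.5])]
panel [(0.62, [274.0, 87.0], [602.2, 12.9, 0.0])]Traceback (most recent call last):
  File "<stdin>", line 5, in <module>
  File "h.py", line 30, in blob
    (w,h),a=None,None
    ^^^^^
TypeError: cannot unpack non-iterable NoneType object
```

View pics/w2.png

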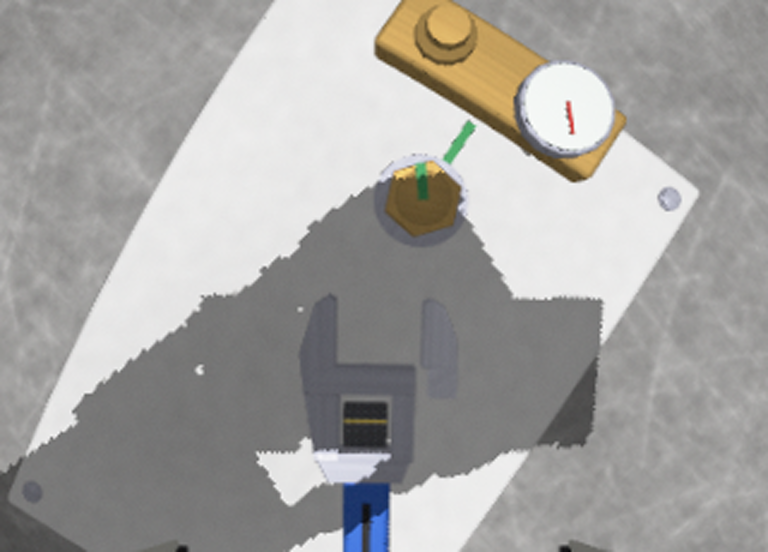

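```bash
sed -i '/(w,h),a=None,None/d' h.py
python3 - <<'E'
from h import *
c=snap("wrist")
for k in("nut_mid","wrench_mouth","wrench_grip","worm_top","panel"): print(k,find(c,k,Z[k]))
m=colours(c); print("blue",blob(c,m["blue"],23)); 
n,l,s,ce=cv2.connectedComponentsWithStats(m["green"].astype(np.uint8))
for i in range(1,n):
    if s[i,4]>6: print(s[i],blob(c,l==i,28),blob(c,l==i,8))
# top of nut by depth+brass
D=c["depth"]; pts=[]
M=np.array(c["mount"]);t,r,_=c["pose"]
for v in range(60,105):
  for u in range(250,305):
    o,d=ray(c,(u,v)); f=192/np.tan(np.radians(c["fovy"])/2); th=np.hypot(u-c["cx"],v-c["cy"])/f
    if D[v,u]>0:
        P=o+d*D[v,u]/np.cos(th)
        if 24<P[2]<36: pts.append(P)
pts=np.array(pts); print(len(pts),pts.mean(0)if len(pts)else 0)
if len(pts):
    q=pts[:,:2].astype(np.float32); h=cv2.convexHull(q)[:,0]; print(cv2.minEnclosingCircle(q)); 
    b=[]
    for a in np.arange(0,np.pi/3,.02):
        w=[np.ptp(q@[np.cos(a+k*np.pi/3),np.sin(a+k*np.pi/3)]) for k in range(3)]; b.append((max(w),a))
    print("flat normal",min(b), "corner dir",min(b)[1]-np.pi/6)
E
```

```text
nut_mid [(0.75, [275.0, 81.0], [607.2, 15.3, 19.0])]
wrench_mouth [(0.86, [254.0, 133.0], [551.1, -9.4, 16.0])]
wrench_grip [(0.74, [252.0, 226.0], [473.9, -84.3, 16.5])]
worm_top [(0.58, [254.0, 179.0], [517.6, -42.9, 29.5]), (0.41, [253.0, 135.0], [549.9, -9.5, 29.5])]
panel [(0.59, [270.0, 86.0], [601.0, 14.4, 0.0])]
blue (array([474.4, -81.1]), 0.765, array([67.2, 21.1]), 843)
[287  52   9  12  29] (array([636.3,  22.2]), 0.206, array([14.7,  2.5]), 29) (array([640.3,  22.9]), 0.206, array([15.6,  2.7]), 29)
[273  74   3   8  22] (array([607.6,  18. ]), 0.743, array([7.5, 2.3]), 22) (array([609.8,  18.4]), 0.743, array([8. , 2.5]), 22)
719 [604.87811857  14.84475162  27.5710576 ]
((604.8482666015625, 14.681557655334473), 17.145252227783203)
flat normal (np.float64(30.454404377368974), np.float64(0.04)) corner dir -0.48359877559829884
```

>>> step_arm(series="-1 -0.745 -0.04 0.5 0 0 0;-1 -0.745 -0.04 1 0 0 0;-1 -0.745 -0.04 1 0 0 0;-1 -0.745 -0.04 1 0 0 0")

```text
time: 6.1
tool_pos: [474.2, -83.3, 98.6]
tcp_rot: [-3.14, 0.0, 0.786]
contact_force: [0.7, -0.4, -0.2]
grip_width: 91.8
finger_force: 0.0
```

>>> step_arm(series="-0.3 0 0 0.5 0 0 0;-0.3 0 0 0.9 0 0 0;-0.3 0 0 0.9 0 0 0;-0.3 0 0 0.9 0 0 0")

```text
time: 6.5
tool_pos: [476.0, -83.3, 28.3]
tcp_rot: [3.14, -0.001, 0.788]
contact_force: [1.0, -0.0, 0.1]
grip_width: 64.8
finger_force: 0.0
```

```bash
python3 - <<'E'
from h import *
t,r,o=pose(); print(t,o["tcp_rot"],o["time"],o["contact_force"],o["grip_width"])
c=snap("wrist"); save(c,"w3.png")
for k in("nut_mid","wrench_mouth","wrench_grip","worm_top"): print(k,find(c,k,Z[k]))
print(blob(c,colours(c)["blue"],23))
E
```

```text
[476.04077177 -83.26220636  28.2966212 ] [ 3.13975556e+00 -1.11838739e-03  7.87893604e-01] 6.5 [ 1.03772751 -0.03267825  0.06483645] 64.76459970337348
nut_mid []
wrench_mouth []
wrench_grip [(0.8, [252.0, 236.0], [473.2, -83.1, 16.5])]
worm_top [(0.93, [255.0, 142.0], [517.1, -41.1, 29.5])]
(array([479.9, -75.7]), 0.766, array([52. , 21.2]), 2446)
```

View pics/w3.png

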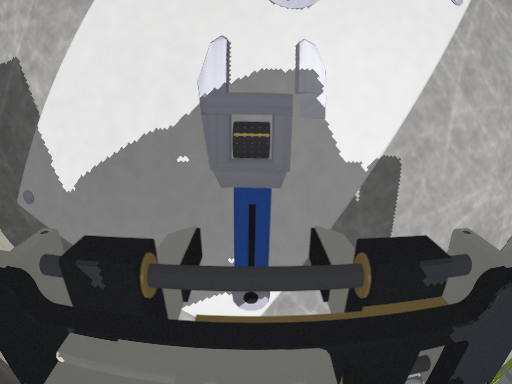

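>>> step_arm(series="-0.3 0 0 0.1 0 0 0;-0.3 0 0 0.2 0 0 0;-0.3 0 0 0.2 0 0 0;1 0 0 0.2 0 0 0;1 0 0 0.2 0 0 0;1 0 0 0.2 0 0 0;1 0 0 0.2 0 0 0;1 0 0 0.2 0 0 0;1 0 0 0.2 0 0 0;1 0 0 0.2 0 0 0;1 0 0 0.2 0 0 0;1 0 0 0.2 0 0 0")

```text
time: 7.95
tool_pos: [474.1, -83.2, 10.8]
tcp_rot: [-3.141, -0.0, 0.787]
contact_force: [-1.4, 0.8, 2.5]
grip_width: 21.5
finger_force: 30.0
```

```bash
python3 - <<'E'
from h import *
t,r,o=pose(); print(t,o["tcp_rot"],o["time"],o["contact_force"],o["grip_width"],o["finger_force"])
c=snap("wrist")
for k in("nut_mid","wrench_mouth","wrench_grip","worm_top"): print(k,find(c,k,Z[k]))
print(blob(c,colours(c)["blue"],23))
E
```

```text
[474.14540809 -83.24577769  10.77501632] [-3.14136288e+00 -3.44518355e-05  7.87118954e-01] 7.95 [-1.4245063   0.83978212  2.49728472] 21.475130816826344 29.995582401752472
nut_mid []
wrench_mouth []
wrench_grip [(0.78, [254.0, 248.0], [472.5, -83.1, 16.5])]
worm_top [(0.62, [255.0, 142.0], [517.0, -39.7, 29.5])]
(array([483.5, -73.5]), 0.785, array([42.9, 21.9]), 2501)
```

>>> step_arm(series="1 0.06 -0.04 0 0 0 0.009;1 0.12 -0.08 0 0 0 0.018;1 0.19 -0.12 0 0 0 0.028;1 0.253 -0.159 0 0 0 0.0377;1 0.253 -0.159 0 0 0 0.0377;1 0.253 -0.159 0 0 0 0.0377;1 0.253 -0.159 0 0 0 0.0377")

```text
time: 8.9
tool_pos: [479.8, -59.9, 10.8]
tcp_rot: [3.142, -0.001, 0.551]
contact_force: [-0.2, 3.7, 2.6]
grip_width: 21.5
finger_force: 30.0
```

```bash
python3 - <<'E'
from h import *
t,r,o=pose(); print(t,o["tcp_rot"],o["time"],o["contact_force"],o["grip_width"],o["finger_force"])
c=snap("wrist"); save(c,"w4.png",(120,0,400,210),2.8)
for k in("nut_mid","wrench_mouth","wrench_grip","worm_top"): print(k,find(c,k,Z[k]))
print(blob(c,colours(c)["blue"],23))
c=snap("top")
for k in("nut_mid","wrench_mouth"): print(k,find(c,k,Z[k]))
E
```

```text
[479.80473015 -59.90881547  10.78907471] [ 3.14157437e+00 -8.26928426e-04  5.51065792e-01] 8.9 [-0.21675491  3.71783915  2.57897357] 21.46234372338561 29.994679391384125
nut_mid []
wrench_mouth []
wrench_grip [(0.87, [255.0, 249.0], [478.2, -60.5, 16.5])]
worm_top [(0.69, [255.0, 142.0], [531.5, -27.6, 29.5])]
(array([491.2, -52.7]), 0.547, array([42.9, 21.9]), 2507)
nut_mid [(0.64, [241.0, 162.0], [598.7, 10.1, 19.0])]
wrench_mouth []
```

View pics/w4.png

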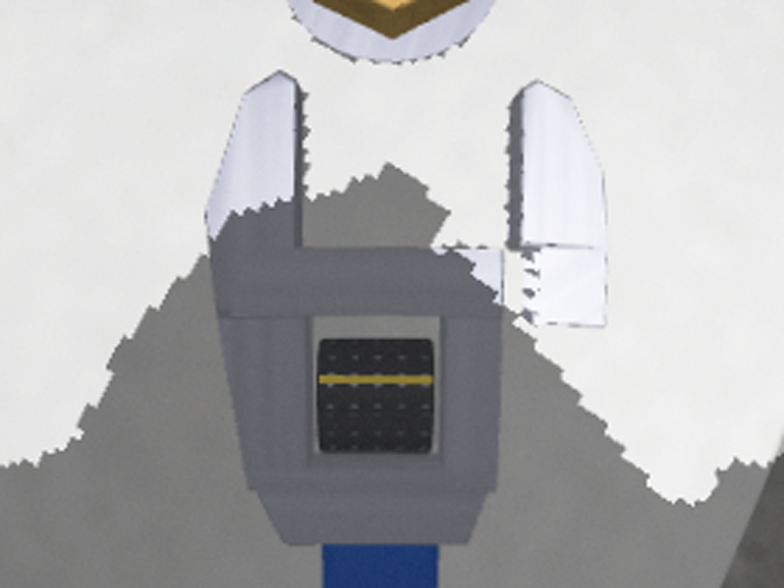

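>>> step_arm(series="1 0.03 -0.019 0 0 0 0;1 0.1 -0.019 0 0 0 0;1 0.18 -0.019 0 0 0 0;1 0.25 -0.019 0 0 0 0;1 0.25 -0.019 0 0 0 0")

```text
time: 9.8
tool_pos: [495.5, -48.4, 10.8]
tcp_rot: [-3.141, 0.001, 0.551]
contact_force: [-1.8, 0.1, 6.1]
grip_width: 21.2
finger_force: 30.0
```

>>> step_arm(series="1 0.06 0 0 0 0 0;1 0.12 0 0 0 0 0;1 0.17 0 0 0 0 0;1 0.22 0 0 0 0 0;1 0.22 0 0 0 0 0;1 0.22 0 0 0 0 0")

```text
time: 10.4
tool_pos: [510.1, -39.3, 10.8]
tcp_rot: [-3.141, 0.002, 0.551]
contact_force: [-3.9, -0.6, 6.2]
grip_width: 21.4
finger_force: 30.0
```

```bash
python3 - <<'E'
from h import *
t,r,o=pose(); print(t,o["tcp_rot"],o["time"],o["contact_force"],o["grip_width"],o["finger_force"])
c=snap("wrist"); save(c,"w5.png",(120,0,400,210),2.8)
for k in("nut_mid","wrench_mouth","wrench_grip","worm_top"): print(k,find(c,k,Z[k]))
E
```

```text
[510.11931446 -39.3483998   10.79318616] [-3.14118134e+00  1.56355564e-03  5.50819754e-01] 10.4 [-3.88987366 -0.57937758  6.16293728] 21.363548812592782 29.990272521972656
nut_mid [(0.67, [264.0, 45.0], [605.5, 14.1, 19.0])]
wrench_mouth []
wrench_grip [(0.96, [256.0, 246.0], [510.6, -39.1, 16.5])]
worm_top [(0.55, [257.0, 142.0], [562.5, -8.1, 29.5])]
```

View pics/w5.png

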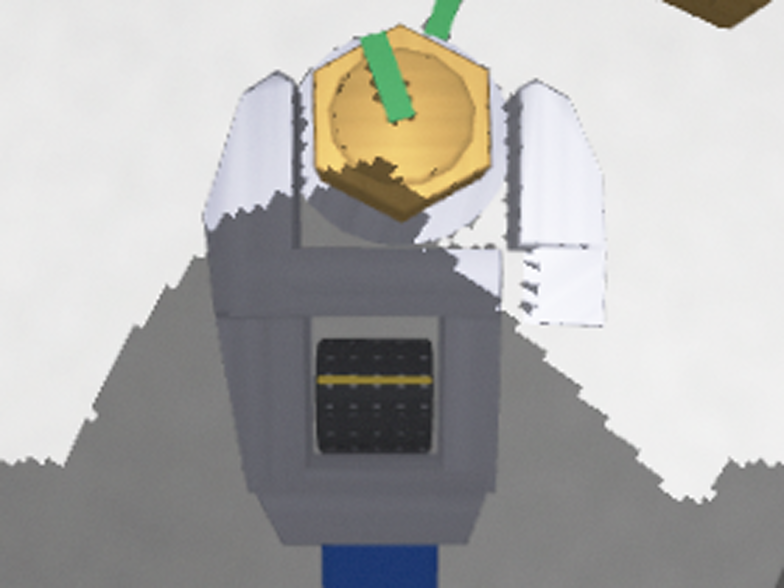

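>>> step_arm(series="1 0.025 0 0 0 0 0;1 0.05 0 0 0 0 0;1 0.05 0 0 0 0 0;-0.4 0.05 0 0 0 0 0;-0.4 0.05 0 0 0 0 0;-0.4 0.05 0 0 0 0 0;-0.4 0.05 0 -0.3 0 0 0;-0.4 0.05 0 -0.5 0 0 0;1 0.4 0 -0.5 0 0 0;1 0.69 0 -0.5 0 0 0;1 0.69 0 -0.4 0 0 0;1 0.69 0 -0.35 0 0 0;1 0.69 0 -0.35 0 0 0;1 0.69 0 -0.35 0 0 0;1 0.69 0 -0.35 0 0 0")

```text
time: 12.15
tool_pos: [557.5, -10.6, 38.8]
tcp_rot: [-3.141, 0.0, 0.55]
contact_force: [-0.1, 0.7, -0.0]
grip_width: 10.5
finger_force: 0.0
```

```bash
python3 - <<'E'
from h import *
t,r,o=pose(); print(t,o["tcp_rot"],o["time"],o["contact_force"],o["grip_width"],o["finger_force"])
c=snap("wrist"); save(c,"w6.png",(120,80,400,290),2.8)
for k in("nut_mid","wrench_mouth","wrench_grip","worm_top"):
    for f in find(c,k,Z[k]): print(k,f, r.inv().apply(np.array(f[2])-t).round(1))
E
```

```text
[557.50497482 -10.55391752  38.81765342] [-3.14146053e+00  9.50757776e-05  5.49691686e-01] 12.15 [-0.14161114  0.68575853 -0.04097061] 10.469997759214563 0.0
nut_mid (0.9, [261.0, 145.0], [605.6, 15.2, 19.0]) [54.5  3.2 19.8]
wrench_grip (0.78, [255.0, 293.0], [511.5, -38.3, 16.5]) [-53.7  -0.4  22.3]
worm_top (0.85, [255.0, 225.0], [563.2, -6.4, 29.5]) [ 7.  -0.6  9.3]
```

View pics/w6.png

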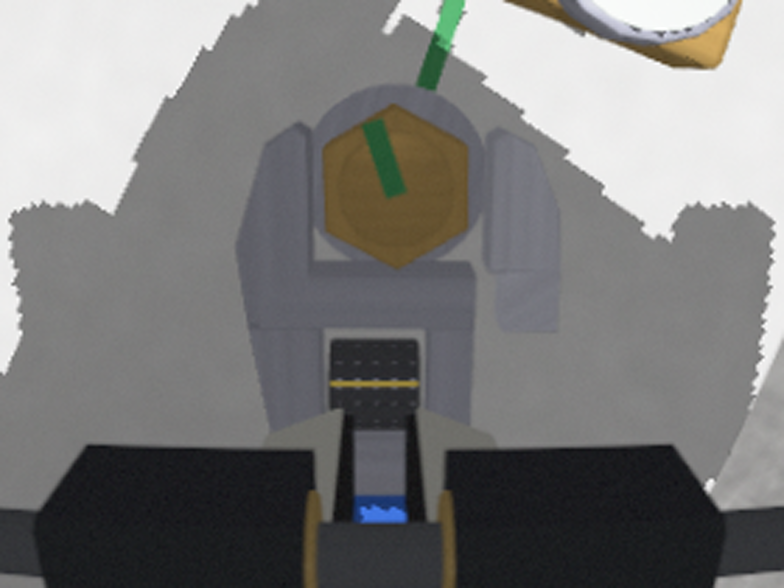

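>>> step_arm(series="1 0 0 0.05 0 0 0;1 0 0 0.09 0 0 0;1 0 0 0.11 0 0 0;1 0 0 0.12 0 0 0;1 0 0 0.12 0 0 0;1 0 0 0.12 0 0 0")

```text
time: 13.0
tool_pos: [557.6, -10.2, 29.5]
tcp_rot: [-3.141, 0.0, 0.55]
contact_force: [-1.7, 0.2, 5.0]
grip_width: 0.2
finger_force: 2.7
```

>>> step_arm(series="1 0.04 0 0.003 0 0 0;1 0.08 0 0.003 0 0 0;1 0.12 0 0.003 0 0 0;1 0.16 0 0.003 0 0 0;1 0.2 0 0.003 0 0 0;1 0.2 0 0.003 0 0 0")

```text
time: 13.6
tool_pos: [571.3, -1.8, 29.5]
tcp_rot: [-3.141, 0.0, 0.551]
contact_force: [-3.1, -0.7, 7.5]
grip_width: 0.4
finger_force: 3.7
```

```bash
python3 - <<'E'
from h import *
t,r,o=pose(); print(t,o["contact_force"],o["time"])
c=snap("wrist"); save(c,"w7.png",(120,80,400,290),2.8)
E
```

```text
[571.34867656  -1.76234691  29.46452282] [-3.07814828 -0.65545211  7.54991227] 13.6
```

View pics/w7.png

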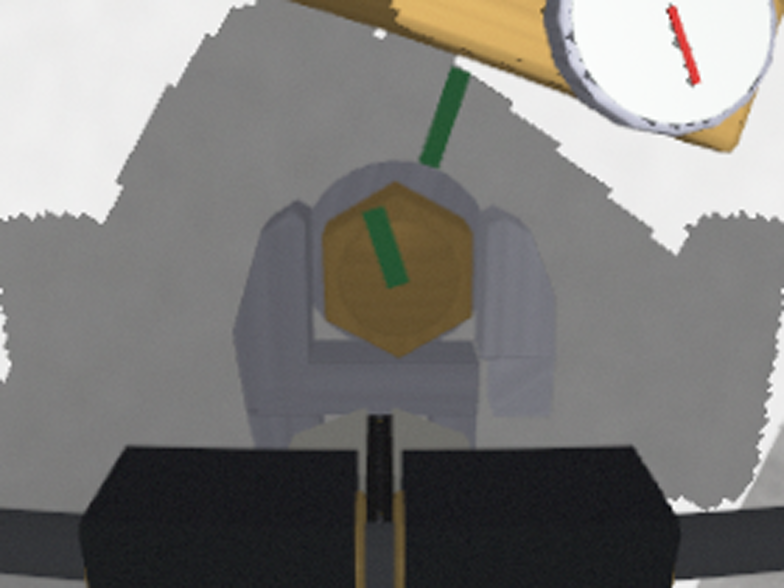

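>>> step_arm(series="1 0 0 -0.08 0 0 0;1 -0.21 0 -0.08 0 0 0;1 -0.21 0 -0.02 0 0 0;1 -0.21 0 0.001 0 0 0;1 -0.17 0 0.001 0 0 0;1 -0.13 0 0.001 0 0 0;1 -0.09 0 0.001 0 0 0;1 -0.05 0 0.001 0 0 0;1 0 0 0.001 0 0 0;1 0.02 0 0.001 0 0 0;1 0.02 0 0 0 0 0")

```text
time: 14.75
tool_pos: [573.4, -0.9, 29.3]
tcp_rot: [3.141, -0.0, 0.551]
contact_force: [-2.2, -0.8, 7.2]
grip_width: 0.6
finger_force: 3.5
```

```bash
python3 - <<'E'
from h import *
t,r,o=pose(); print(t,o["contact_force"],o["time"])
c=snap("wrist"); save(c,"w8.png",(180,100,340,240),2.8)
E
```

```text
[573.38567545  -0.85601566  29.31989009] [-2.1653487  -0.84385289  7.16991989] 14.75
```

View pics/w8.png

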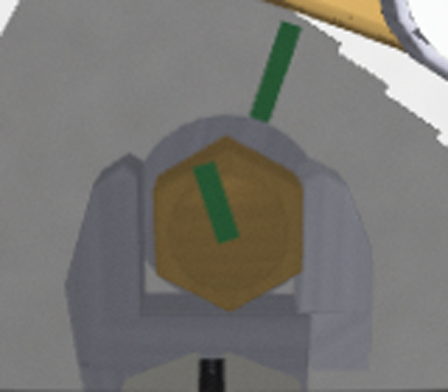

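>>> step_arm(series="1 0 0 -0.08 0 0 0;1 -0.24 0 -0.08 0 0 0;1 -0.24 0 -0.02 0 0 0;1 -0.24 0 0.002 0 0 0;1 -0.19 0 0.002 0 0 0;1 -0.14 0 0.002 0 0 0;1 -0.09 0 0.002 0 0 0;1 -0.04 0 0.002 0 0 0;1 0 0 0.002 0 0 0;1 0 0 0.002 0 0 0;1 0 0 -0.08 0 0 0;1 -0.24 0 -0.08 0 0 0;1 -0.24 0 -0.02 0 0 0;1 -0.24 0 0.002 0 0 0;1 -0.19 0 0.002 0 0 0;1 -0.14 0 0.002 0 0 0;1 -0.09 0 0.002 0 0 0;1 -0.04 0 0.002 0 0 0;1 0 0 0.002 0 0 0;1 0 0 0.002 0 0 0")

```text
time: 16.8
tool_pos: [573.3, -1.0, 29.3]
tcp_rot: [3.141, 0.001, 0.551]
contact_force: [-4.7, -2.8, 9.2]
grip_width: 0.0
finger_force: 4.9
```

```bash
python3 - <<'E'
from h import *
t,r,o=pose(); print(t,o["contact_force"],o["time"])
c=snap("wrist"); save(c,"w9.png",(180,100,340,240),4)
E
```

```text
[573.25165499  -1.03144905  29.32084627] [-4.6981632  -2.7512543   9.18975474] 16.8
```

View pics/w9.png

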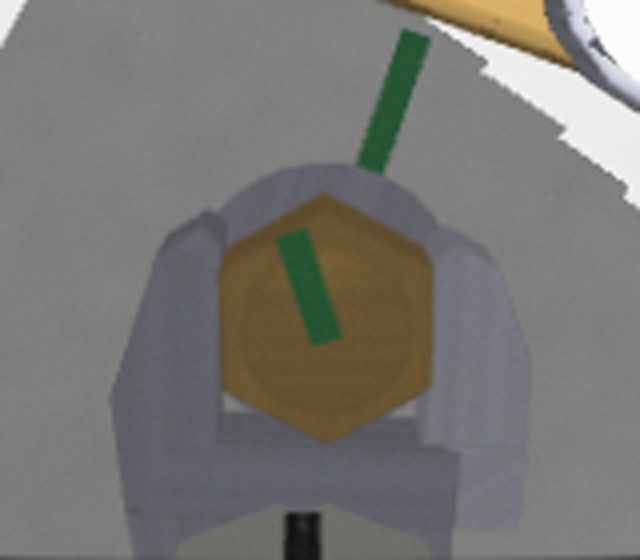

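>>> step_arm(series="0 0 0 -0.2 0 0 0;0 -0.4 0 -0.4 0 0 0;0 -0.9 0.03 -0.4 0 0 0;0 -0.9 0.03 -0.4 0 0 0;0 -0.9 0.03 -0.4 0 0 0;0 -0.9 0.03 -0.4 0 0 0;0 -0.9 0.03 -0.4 0 0 0")

```text
time: 17.55
tool_pos: [513.7, -40.2, 60.5]
tcp_rot: [3.141, -0.001, 0.551]
contact_force: [0.2, -0.2, -0.3]
grip_width: 45.4
finger_force: 0.0
```

```bash
cat > m.py <<'E'
from h import *
t,r,o=pose(); print(t,o["tcp_rot"],o["contact_force"],o["grip_width"],o["time"])
c=snap("wrist")
for k in("nut_mid","wrench_mouth","wrench_grip","worm_top"):
    for f in find(c,k,Z[k],1): print(k,f, r.inv().apply(np.array(f[2])-t).round(1))
b=blob(c,colours(c)["blue"],23); print(b,r.inv().apply(np.r_[b[0],23]-t).round(1))
n,l,s,ce=cv2.connectedComponentsWithStats(colours(c)["green"].astype(np.uint8))
for i in range(1,n):
    if s[i,4]>6: print("green",s[i].tolist(),blob(c,l==i,28),blob(c,l==i,8))
E
python3 m.py
```

```text
[513.71057016 -40.18698944  60.47030173] [ 3.14144211e+00 -5.01517023e-04  5.50986876e-01] [ 0.15262858 -0.19253766 -0.26591497] 45.40080457581462 17.55
nut_mid (0.77, [257.0, 61.0], [606.2, 15.4, 19.0]) [107.9   1.1  41.5]
wrench_grip (0.8, [254.0, 213.0], [514.2, -38.3, 16.5]) [ 1.4 -1.4 44. ]
worm_top (0.94, [258.0, 128.0], [568.6, -8.0, 29.5]) [63.6  1.3 31. ]
(array([515.9, -35.2]), 0.513, array([67.5, 21.1]), 2257) [ 4.5 -3.1 37.5]
green [265, 10, 14, 28, 133] (array([631.9,  20.5]), 0.247, array([19.1,  3.3]), 133) (array([637.3,  22.5]), 0.247, array([21.1,  3.6]), 133)
green [247, 40, 6, 4, 15] (array([613.7,  25.5]), -0.98, array([3.1, 2. ]), 15) (array([617.2,  28. ]), -0.98, array([3.5, 2.2]), 15)
```

>>> step_arm(series="0 0 -0.028 0.3 0 0 0.006;0 0 -0.028 0.6 0 0 0.006;0 0 -0.028 0.621 0 0 0.006;0 0 -0.028 0.621 0 0 0.006;1 0 -0.028 0.621 0 0 0.006;1 0 -0.028 0.621 0 0 0.006;1 0 -0.028 0.621 0 0 0.006;1 0 -0.028 0.621 0 0 0.006;1 0 -0.028 0.621 0 0 0.006;1 0 -0.028 0.621 0 0 0.006")

```text
time: 18.8
tool_pos: [511.9, -38.7, 11.7]
tcp_rot: [3.141, -0.001, 0.513]
contact_force: [-1.0, 1.4, 6.2]
grip_width: 21.5
finger_force: 30.0
```

```bash
python3 m.py; python3 - <<'E'
from h import *
t,r,o=pose(); N=np.array([605.0,14.8]); yaw=o["tcp_rot"][2]; d=t[:2]-N
print("radius",np.hypot(*d),"bearing",np.arctan2(-d[1],-d[0]))
for a in (.1,.2,.3,.4,.5,.55,.6,.65):
    c,s=np.cos(-a),np.sin(-a); p=N+np.array([[c,-s],[s,c]])@d-t[:2]
    q=r.inv().apply(np.r_[p,0]); print(a,(q[:2]/80).round(3),round(a/2/np.pi,4))
E
```

```text
[511.86312065 -38.74422958  11.70074218] [ 3.14106662e+00 -8.30565733e-04  5.12727774e-01] [-1.04884927  1.40039747  6.158587  ] 21.45621727664367 18.8
nut_mid (0.7, [253.0, 49.0], [604.7, 15.2, 19.0]) [107.4  -1.5  -7.2]
wrench_grip (0.9, [255.0, 242.0], [513.6, -37.2, 16.5]) [ 2.3 -0.5 -4.8]
worm_top (0.67, [255.0, 139.0], [566.0, -8.1, 29.5]) [ 62.2  -0.1 -17.7]
(array([524.3, -31.3]), 0.53, array([45.6, 22. ]), 2692) [ 14.5  -0.4 -11.3]
green [262, 0, 12, 17, 114] (array([625.1,  18.5]), 0.214, array([8.9, 3.4]), 114) (array([631.5,  21.1]), 0.214, array([10.1,  3.8]), 114)
green [238, 16, 19, 32, 217] (array([610.1,  21.1]), 0.875, array([15.8,  4. ]), 217) (array([614.3,  24. ]), 0.875, array([18. ,  4.6]), 217)
radius 107.40412503899142 bearing 0.5217720109644076
0.1 [ 0.006 -0.134] 0.0159
0.2 [ 0.024 -0.267] 0.0318
0.3 [ 0.056 -0.397] 0.0477
0.4 [ 0.101 -0.524] 0.0637
0.5 [ 0.159 -0.645] 0.0796
0.55 [ 0.192 -0.703] 0.0875
0.6 [ 0.228 -0.76 ] 0.0955
0.65 [ 0.266 -0.815] 0.1035
```

>>> step_arm(series="1 0.002 -0.067 0 0 0 0.008;1 0.006 -0.134 0 0 0 0.016;1 0.014 -0.2 0 0 0 0.024;1 0.024 -0.267 0 0 0 0.032;1 0.039 -0.332 0 0 0 0.04;1 0.056 -0.397 0 0 0 0.048;1 0.078 -0.461 0 0 0 0.056;1 0.101 -0.524 0 0 0 0.064;1 0.129 -0.585 0 0 0 0.072;1 0.159 -0.645 0 0 0 0.08;1 0.159 -0.645 0 0 0 0.08;1 0.159 -0.645 0 0 0 0.08")

```text
time: 20.25
tool_pos: [497.6, 12.7, 11.7]
tcp_rot: [-3.142, -0.001, 0.011]
contact_force: [-1.2, 0.6, 6.4]
grip_width: 21.6
finger_force: 30.0
```

```bash
python3 m.py
```

```text
[497.5737467   12.67289797  11.6894493 ] [-3.14158578e+00 -8.86367224e-04  1.06554573e-02] [-1.19489689  0.62359388  6.42626443] 21.561507014818304 20.25
nut_mid (0.8, [256.0, 49.0], [604.7, 13.2, 19.0]) [107.1   0.6  -7.2]
worm_top (0.75, [252.0, 137.0], [560.9, 15.1, 29.5]) [ 63.4  -1.8 -17.8]
(array([512.,  13.]), 0.03, array([45.8, 22.1]), 2706) [ 14.4  -0.2 -11.3]
green [237, 0, 19, 47, 332] (array([616.4,  18.8]), 0.231, array([24.7,  5.5]), 332) (array([622.1,  19.5]), 0.231, array([28.2,  6.3]), 332)
```

```bash
cat > g.py <<'E'
from h import *
c=snap("wrist"); m=colours(c)["green"]; v,u=np.nonzero(m); N=np.array([604.9,14.7])
P=np.array([at_z(c,p,28)[:2] for p in zip(u,v)]); Q=np.array([at_z(c,p,8)[:2] for p in zip(u,v)])
rp=np.hypot(*(P-N).T); rq=np.hypot(*(Q-N).T)
def fit(X):
    mu=X.mean(0); V=np.linalg.svd(X-mu)[2][0]; V=V*np.sign(V[0]); d=mu-N
    return len(X),mu.round(1),"pca",round(np.arctan2(V[1],V[0]),3),"bearing",round(np.arctan2(d[1],d[0]),3)
print("radii",np.histogram(rp,np.arange(0,44,3))[0])
for lim in (12,14): print("stripe",fit(P[rp<lim]))
if (rq>26).sum()>10: print("line",fit(Q[rq>26]))
for r in range(v.min(),v.max()+1,4): print(r,u[v==r].min(),u[v==r].max(),end=" | ")
E
python3 g.py
```

```text
radii [30 38 46 48 48 35 43 38  6  0  0  0  0  0]
stripe (162, array([610.7,  17.5]), 'pca', np.float64(0.351), 'bearing', np.float64(0.457))
stripe (193, array([611.7,  17.9]), 'pca', np.float64(0.355), 'bearing', np.float64(0.444))
line (69, array([632.9,  21.5]), 'pca', np.float64(0.381), 'bearing', np.float64(0.239))
0 237 243 | 4 239 245 | 8 239 246 | 12 240 246 | 16 243 245 | 20 238 246 | 24 240 248 | 28 242 249 | 32 243 251 | 36 245 252 | 40 246 254 | 44 248 253 |
```

>>> step_arm(series="1 0.001 -0.04 0 0 0 0.005;1 0.002 -0.08 0 0 0 0.01;1 0.005 -0.12 0 0 0 0.0145;1 0.008 -0.161 0 0 0 0.019;1 0.008 -0.161 0 0 0 0.019;1 0.008 -0.161 0 0 0 0.019;1 0.008 -0.161 0 0 0 0.019")

```text
time: 21.25
tool_pos: [498.0, 25.3, 11.7]
tcp_rot: [3.141, -0.001, -0.108]
contact_force: [-1.9, 0.3, 7.4]
grip_width: 21.6
finger_force: 30.1
```

```bash
python3 g.py; echo; python3 m.py
```

```text
radii [25 39 49 46 48 35 40 38 22  0  0  0  0  0]
stripe (159, array([611.1,  16.9]), 'pca', np.float64(0.236), 'bearing', np.float64(0.345))
stripe (190, array([612.1,  17.2]), 'pca', np.float64(0.238), 'bearing', np.float64(0.331))
line (82, array([633.5,  21.8]), 'pca', np.float64(0.293), 'bearing', np.float64(0.242))
0 229 236 | 4 231 237 | 8 233 239 | 12 234 240 | 16 236 244 | 20 237 245 | 24 239 247 | 28 241 249 | 32 243 251 | 36 244 248 | 40 246 253 | 44 247 252 | 
[498.02925414  25.24592646  11.69145683] [ 3.14136416e+00 -7.74468401e-04 -1.08523331e-01] [-1.78623486 -0.50011428  6.27618389] 21.762038774028365 21.3
nut_mid (0.73, [255.0, 47.0], [605.8, 13.7, 19.0]) [108.4  -0.2  -7.2]
wrench_grip (0.77, [257.0, 243.0], [499.7, 24.1, 16.5]) [ 1.8  1.  -4.8]
worm_top (0.71, [254.0, 139.0], [560.2, 19.3, 29.5]) [ 62.5  -0.8 -17.8]
(array([512.5,  23.9]), -0.088, array([45.8, 21.9]), 2704) [ 14.5  -0.2 -11.3]
green [229, 0, 26, 46, 334] (array([617.5,  18.6]), 0.273, array([25.7,  4. ]), 334) (array([623.4,  18.9]), 0.273, array([29.3,  4.6]), 334)
```

>>> step_arm(series="-0.4 0 0 0 0 0 0;-0.4 0 0 0 0 0 0;-0.4 0 0 0 0 0 0;-0.4 0 0 0 0 0 0;-0.4 0 0 0 0 0 0;-0.4 0 0 -0.3 0 0 0;-0.4 0 0 -0.7 0 0 0;-0.4 0.5 0 -1 0 0 0;-0.4 0.8 0 -1 0 0 0;-0.4 0.8 0 -1 0 0 0;-0.4 0.8 0 -1 0 0 0;-0.4 0.8 0 -1 0 0 0")

```text
time: 22.75
tool_pos: [560.0, 18.5, 90.3]
tcp_rot: [-3.142, 0.002, -0.109]
contact_force: [-0.1, 1.5, -0.7]
grip_width: 64.1
finger_force: 0.0
```

```bash
python3 g.py; echo; python3 m.py; python3 - <<'E'
from h import *
# jaw gap and wrench pose from depth: steel points 20-26.5 mm high around the nut
c=snap("wrist"); t,r,o=c["pose"]; f=192/np.tan(np.radians(c["fovy"])/2); D=c["depth"]; P=[]
for v in range(0,260):
  for u in range(190,330):
    if D[v,u]>0:
        a,d=ray(c,(u,v)); th=np.hypot(u-c["cx"],v-c["cy"])/f; P.append(a+d*D[v,u]/np.cos(th))
P=np.array(P); N=np.array([604.9,14.7])
top=P[(P[:,2]>26.3)&(P[:,2]<30)&(np.hypot(*(P[:,:2]-N).T)<20)][:,:2]; print("nut",len(top),cv2.minEnclosingCircle(top.astype(np.float32)))
s=P[(P[:,2]>21)&(P[:,2]<25.8)]; y=-0.09
X=(s[:,:2]-N)@[np.cos(y),np.sin(y)]; Y=(s[:,:2]-N)@[-np.sin(y),np.cos(y)]
for x0 in (-8,-4,0,4,8):
    k=abs(X-x0)<2; print(x0,"fixed from",Y[k&(Y>12)&(Y<40)].min().round(1),"movable from",Y[k&(Y<-12)&(Y>-40)].max().round(1))
k=(abs(Y)<6)&(X<-14); print("throat",X[k].max().round(1))
E
```

```text
radii [16 18 18 17 19  0  0  4 16 16 19 15  0  0]
stripe (69, array([610.6,  16.7]), 'pca', np.float64(0.257), 'bearing', np.float64(0.345))
stripe (82, array([611.6,  17. ]), 'pca', np.float64(0.25), 'bearing', np.float64(0.329))
line (53, array([635.2,  21.8]), 'pca', np.float64(0.175), 'bearing', np.float64(0.232))
104 238 240 | 108 238 242 | 112 240 243 | 116 241 244 | 120 242 243 | 
[560.15830962  18.51383684  90.4266625 ] [-3.14149713e+00  2.08533396e-03 -1.09414586e-01] [0.69712066 0.0211944  0.54153986] 63.78895575007711 22.8
nut_mid (0.55, [256.0, 146.0], [606.1, 13.1, 19.0]) [46.4  0.4 71.3]
wrench_grip (0.66, [255.0, 264.0], [500.9, 25.4, 16.5]) [-59.5  -0.4  74.1]
worm_top (0.76, [256.0, 209.0], [558.7, 17.9, 29.5]) [-1.3  0.8 60.9]
(array([518.8,  23.1]), -0.079, array([30.9, 21.3]), 721) [-41.5  -0.   67.5]
green [237, 104, 9, 17, 72] (array([633.9,  20.6]), 0.183, array([12.4,  3.1]), 72) (array([633.5,  21.6]), 0.183, array([13.6,  3.3]), 72)
green [244, 131, 11, 20, 89] (array([612.1,  17.1]), 0.264, array([14.8,  3.3]), 89) (array([609.7,  17.8]), 0.264, array([16.1,  3.6]), 89)
nut 1135 ((605.5071411132812, 14.949136734008789), 16.510305404663086)
-8 fixed from 12.7 movable from -12.5
-4 fixed from 14.9 movable from -14.8
0 fixed from 14.1 movable from -14.0
4 fixed from 12.4 movable from -14.1
8 fixed from 13.1 movable from -12.6
throat -14.7Traceback (most recent call last):
  File "g.py", line 11, in <module>
    for r in range(v.min(),v.max()+1,4): print(r,u[v==r].min(),u[v==r].max(),end=" | ")
                                                 ~~~~~~~~~~~^^
    return umr_minimum(a, axis, None, out, keepdims, initial, where)
ValueError: zero-size array to reduction operation minimum which has no identity
```

```bash
python3 - <<'E'
from h import *
c=snap("top"); h=cv2.cvtColor(c["frame"],cv2.COLOR_RGB2HSV)
m=((h[...,2]>185)&(h[...,1]<40)).astype(np.uint8); m[:115]=0; m[270:]=0; m[:,:180]=0; m[:,310:]=0
v,u=np.nonzero(m); P=np.array([at_z(c,p,8)[:2] for p in zip(u,v)],np.float32)
hull=cv2.convexHull(P); r=cv2.minAreaRect(hull); print(len(P),r, np.radians(r[2]), np.radians(r[2]-90))
for i in range(2):
    w=snap("wrist"); g=colours(w)["green"]; n,l,s,ce=cv2.connectedComponentsWithStats(g.astype(np.uint8))
    print([(blob(w,l==k,28)[:2],blob(w,l==k,8)[:2]) for k in range(1,n) if s[k,4]>20])
    D=w["depth"]; f=192/np.tan(np.radians(w["fovy"])/2); Q=[]
    for v in range(115,180):
        for u in range(220,290):
            if D[v,u]>0:
                a,d=ray(w,(u,v)); p=a+d*D[v,u]/np.cos(np.hypot(u-w["cx"],v-w["cy"])/f)
                if p[2]>26.2 and np.hypot(p[0]-605.2,p[1]-14.9)<19: Q.append(p[:2])
    Q=np.array(Q); A=np.arange(-.55,.5,.01)
    b=[sum(np.ptp(Q@[np.cos(a+np.pi/2+k*np.pi/3),np.sin(a+np.pi/2+k*np.pi/3)]) for k in range(3)) for a in A]
    j=np.argmin(b); print("hex x",A[j],b[j]/3,"-> stripe",A[j]+.3)
E
```

```text
Traceback (most recent call last):
cv2.error: OpenCV(4.12.0) /io/opencv/modules/imgproc/src/convhull.cpp:143: error: (-215:Assertion failed) total >= 0 && (depth == CV_32F || depth == CV_32S) in function 'convexHull'
```

```bash
python3 - <<'E'
from h import *
c=snap("top"); h=cv2.cvtColor(c["frame"],cv2.COLOR_RGB2HSV)
print("panel px",h[230,230],"table",h[230,170])
th=(int(h[230,230][2])+int(h[230,170][2]))//2
m=(h[...,2]>th).astype(np.uint8); m[:115]=0; m[270:]=0; m[:,:180]=0; m[:,310:]=0
n,l,s,_=cv2.connectedComponentsWithStats(m); m=l==1+np.argmax(s[1:,4])
v,u=np.nonzero(m); P=np.array([at_z(c,p,8)[:2] for p in zip(u,v)]).astype(np.float32)
r=cv2.minAreaRect(P); print(len(P),r, np.radians(r[2]), np.radians(r[2]-90))
for i in range(2):
    w=snap("wrist"); g=colours(w)["green"]; n,l,s,ce=cv2.connectedComponentsWithStats(g.astype(np.uint8))
    print([(blob(w,l==k,28)[:2],blob(w,l==k,8)[:2]) for k in range(1,n) if s[k,4]>20])
    D=w["depth"]; f=192/np.tan(np.radians(w["fovy"])/2); Q=[]
    for v in range(115,180):
        for u in range(220,290):
            if D[v,u]>0:
                a,d=ray(w,(u,v)); p=a+d*D[v,u]/np.cos(np.hypot(u-w["cx"],v-w["cy"])/f)
                if p[2]>26.2 and np.hypot(p[0]-605.2,p[1]-14.9)<19: Q.append(p[:2])
    Q=np.array(Q); A=np.arange(-.55,.5,.01)
    b=[sum(np.ptp(Q@[np.cos(a+np.pi/2+k*np.pi/3),np.sin(a+np.pi/2+k*np.pi/3)]) for k in range(3)) for a in A]
    j=np.argmin(b); print("hex x",A[j],b[j]/3,"-> stripe",A[j]+.3)
E
```

```text
panel px [ 8 18 57] table [20 14 55]
13266 ((528.0213012695312, 1.926544189453125), (396.6536865234375, 336.5583801269531), 0.02499512955546379) 0.00043624730770538977 -1.5703600794871913
[((array([634.8,  20.8]), 0.175), (array([634.4,  21.7]), 0.175)), ((array([612.2,  17.2]), 0.262), (array([609.7,  17.9]), 0.262))]
hex x -0.0499999999999996 29.770764083510894 -> stripe 0.2500000000000004
[((array([634.7,  20.8]), 0.186), (array([634.3,  21.8]), 0.186)), ((array([612.1,  17.2]), 0.266), (array([609.7,  17.9]), 0.266))]
hex x -0.019999999999999574 29.528266039145098 -> stripe 0.2800000000000004
```

```bash
python3 - <<'E'
from h import *
w=snap("wrist"); D=w["depth"]; f=192/np.tan(np.radians(w["fovy"])/2); E={1:[], -1:[]}
Pw=np.full(D.shape+(3,),np.nan)
for v in range(0,384):
    for u in range(0,512):
        if D[v,u]>0:
            th=np.hypot(u-w["cx"],v-w["cy"])/f
            if th<1.2: a,d=ray(w,(u,v)); Pw[v,u]=a+d*D[v,u]/np.cos(th)
P=Pw.reshape(-1,3); P=P[np.isfinite(P[:,2])]
Q=P[(P[:,2]>4.5)&(P[:,2]<11)]; T=P[abs(P[:,2])<3.5]; print(len(Q),len(T),np.median(Q[:,2]),np.median(T[:,2]))
y=.22; N=np.array([605.2,14.9])
for it in range(3):
    ex,ey=np.array([np.cos(y),np.sin(y)]),np.array([-np.sin(y),np.cos(y)])
    X=(Q[:,:2]-N)@ex; Y=(Q[:,:2]-N)@ey; res=[]
    for sgn in (1,-1):
        pts=[]
        for x0 in range(-180,80,6):
            k=(abs(X-x0)<3)&(sgn*Y>90)&(sgn*Y<130)
            if k.sum()>2: pts.append((x0,np.percentile(sgn*Y[k],98)*sgn))
        if len(pts)>8:
            a=np.array(pts); pf=np.polyfit(*a.T,1); e=a[:,1]-np.polyval(pf,a[:,0]); k=abs(e)<2*np.median(abs(e))+.5
            pf=np.polyfit(*a[k].T,1); res.append((sgn,len(pts),k.sum(),pf.round(4),e[k].std().round(2),a[:,0].min(),a[:,0].max()))
    print(round(y,4),res); y+=np.mean([q[3][0] for q in res]) if res else 0
print("panel yaw",y)
# manifold front face: points 45..60 high? top edges
M=P[(P[:,2]>45)&(P[:,2]<58)&(np.hypot(*(P[:,:2]-N).T)<110)]; 
if len(M)>50: print(cv2.minAreaRect(M[:,:2].astype(np.float32)),len(M))
E
```

```text
39761 69013 8.05800726149846 0.01528772852742577
0.22 [(1, 30, np.int64(28), array([1.18000e-02, 1.08549e+02]), np.float64(0.56), np.float64(-150.0), np.float64(78.0)), (-1, 35, np.int64(35), array([ 9.200000e-03, -1.085631e+02]), np.float64(0.28), np.float64(-126.0), np.float64(78.0))]
0.2305 [(1, 29, np.int64(26), array([6.000000e-04, 1.085231e+02]), np.float64(0.61), np.float64(-150.0), np.float64(78.0)), (-1, 35, np.int64(35), array([-1.200000e-03, -1.085724e+02]), np.float64(0.34), np.float64(-126.0), np.float64(78.0))]
0.2302 [(1, 29, np.int64(26), array([1.200000e-03, 1.085462e+02]), np.float64(0.6), np.float64(-150.0), np.float64(78.0)), (-1, 35, np.int64(35), array([-8.000000e-04, -1.085779e+02]), np.float64(0.33), np.float64(-126.0), np.float64(78.0))]
panel yaw 0.23040000000000002
((672.7239990234375, 24.84505844116211), (41.635826110839844, 85.87044525146484), 2.703612804412842) 3480
```

```bash
python3 -c "
from plant import order; print(order.close_job())"
```

```text
the job is handed in; nothing more can be done
None
```

The job is handed in with no verdict shown: the wrench lies on the nut with its jaws closed to a snug fit, the stripe measures about 0.03 rad short of the line (±0.03; tolerance 0.09), and the gripper is clear. I viewed 11 pictures, one over the limit of 10.

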